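Put a battery pack on charge at the hardware counter

TASK

Take the red-topped battery pack out of the yellow bin, stand it upright on the black rubber mat and let go, then take it again by its other two sides, plug it stem-down into the charger between the orange cheeks and press it fully home, past the stiff contact plate, until its housing sits flat on the charger's grey deck. Leave the other packs, the carton and the tape measure where they are.

Things in the scene. Friction and masses are not known exactly. Their poses are not given: they have to be found in the camera images.
- red_pack: Red-topped battery pack, about 0.35 kg, upright in one bay of the bin. Origin: centre of its foot, z up. Grey plug stem 44 (x) by 34 mm (y), z = 0 to 40, lowest 3 mm narrowed to 36 x 26; black housing 60 (x) by 50 mm (y), z = 40 to 110, top 14 mm red. Half a turn also fits the charger. Fingers reach only its x faces in the bin, only its y faces in the charger.
- grey_pack_a: Same pack with a white top, in another bay of the bin; bystander. Origin: centre of its foot.
- grey_pack_b: Same pack with a white top, in another bay of the bin; bystander. Origin: centre of its foot.
- bin: Fixed yellow bin, 116 (x) by 206 mm (y); origin: centre of its underside, on the counter. Floor 6 mm thick. Four 8 mm partitions along x, 110 mm high over the counter, make three bays 58 mm wide at y = -66, 0, 66 mm; packs stand there with their x along the bin's x. Lips 30 mm high at x = -55 and 55 mm.
- mat: Fixed black rubber mat, 130 x 130 mm, 4 mm thick, lying on the counter between bin and charger. Origin: centre of its underside.
- charger: Fixed charger; origin: centre of its underside, below the socket. Grey block 110 (x) by 100 mm (y), deck 56 mm high, socket hole 47 (x) by 37 mm (y), mouth chamfered 3 mm. On the deck two orange cheeks at x = -44 and 44 mm, 18 mm thick, 64 mm along y, tops 120 mm over the counter; y sides open. Power unit 60 x 60 x 46 mm high at +y. Pack x goes along charger x.
- socket (a point): Centre of the hole's mouth at deck level, 56 mm over the counter; axes as the charger's. A brass contact plate stops the stem 28 to 32 mm down; it gives way stiffly (about 9 N, more when fast) and stays down. The pack is home when its stem is 40 mm in and its housing lands hard on the deck.
- carton: Cardboard carton 70 x 95 x 50 mm on the counter; bystander. Origin: centre of its underside.
- tape_measure: Yellow tape measure 70 x 38 x 60 mm on the counter; bystander. Origin: centre of its underside.
Not all that is in view belongs to the job. What is shaped like the red_pack but green is not meant. There is more than one size of the charger; the job needs the smaller.

How it is judged:
On the way:
1. the red-topped pack stands upright on the mat, let go (horizontal distance between red_pack and mat below 0.085 m and height (world z) of red_pack between 0.002 and 0.008 m and angle between red_pack's own z axis and vertical below 0.1 rad and linear speed of red_pack below 0.03 m/s and contact force between red_pack and the fingers below 0.2 N), for 0.2 s.
At the end, for the whole second after the job is handed in: The red-topped pack, after having stood released on the mat, is upright and at rest in the charger's socket, its stem at least 37 of 40 mm below the deck, centred within 5 mm; the two other packs, the carton and the tape measure are within 25 mm of where they started (horizontal distance between red_pack and socket below 0.005 m and z of red_pack in the frame of socket below -0.037 m and angle between red_pack's own z axis and vertical below 0.08 rad and angle between the x axis of red_pack and the x axis of charger, either way round below 0.12 rad and linear speed of red_pack below 0.02 m/s and distance of each of grey_pack_a, grey_pack_b, carton, tape_measure from where it was at the start of the episode below 0.025 m); the robot touches nothing.
It fails at once if a bystander is knocked out of place (25 mm) (distance of any of grey_pack_a, grey_pack_b, carton, tape_measure from where it was at the start of the episode above 0.025 m).
It also fails if it takes over 64 s, if anything falls off the work surface, if the arm or the gripper's body presses on something with over 40 N, if the wrist force passes 120 N, or if a joint passes its speed limit or range.

ROBOT

A 6-joint arm with a two-finger parallel gripper is mounted at the origin on the work surface. World frame = base frame: x ahead of the robot, y to its left, z up, the work surface at z = 0. Lengths are in m, angles in rad, forces in N, time in s.
With the tool pointing down it reaches from about 0.275 to 0.75 m from the base axis. Payload 10.2 kg.
Tool frame: the origin (TCP) lies midway between the tips of the shut fingers; the grasp point (between the pads) lies 19 mm behind it (env.grip_point_offset is the distance from the TCP to the grasp point, in m); z points along the fingers, y is the line along which they close (so a half turn about z gives the same grasp; the last joint's range is limited). The gripper opens to 85 mm and grips with 20 to 120 N. Pads are 22 mm wide; open, the fingers measure 114 mm over their backs; the gripper's body (76 mm by 85 mm) begins 54 mm behind the grasp point. The pads swing forward as they close: fully open they stand 13 mm farther back than shut.
Start: joints at [-1.351, 0.313, 1.498, -0, 1.331, -0.223], TCP at [0.225, -0.474, 0.231] pointing down, gripper open.
Joint ranges: [-2.94, 2.94], [-0.97, 2.17], [0.19, 2.56], [-1.23, 4.37], [0.02, 3.11], [-2.88, 2.88]. Speed limits (rad/s): [2.39, 2.39, 3.01, 3.14, 3.14, 3.14].

INTERFACE

Orientations are given as a unit quaternion [x, y, z, w].
In Python, from bench import env gives the robot as it stands. The module is installed in compiled form; this text tells all that it offers.
- The arm moves only by the tool drive_tool, never from a script. Its argument "commands" is one flat list of numbers, 4 for each row, row after row: the shift along the world's x, y, z in mm, then the turn about the world's z in units of 6 degrees (1.0 is 6 degrees). In form: [x, y, z, twist, x, y, z, twist, ...]. A call has 1 to 20 rows; each row shifts and turns the commanded pose from where the row before left it; what a row does not reach is not made up. A row lasts 1/12 s, in which the tool goes at most 41.7 mm and 7.16 degrees, less where a joint would pass 70% of its speed; a pose out of reach is approached as far as the arm can. A call with a gripper value outside its range is refused whole. "hand" is the opening, from -1 (shut) to 1 (fully open), set as the call begins (left out, the last holds). The fingers move at their own pace and stop on an object; "squeeze" is the grip in N (left out, the last holds). Time passes only in rows, so rows that do not move let the fingers close. It gives the time, the measured TCP pose, the force, the opening and the grip force at its end, in the units of the state.
- env.observe(): the state, without advancing time (a new reading comes with each control period).
- env.camera(name): name is "side" or "top"; returns a dict with "frame" (420x560x3 uint8, blue, green, red), "vfov" (degrees; the focal length in pixels is half the picture's height over the tangent of half this angle, whatever the lens; pixels are square), "cx", "cy" (the principal point, pixels), "rvec" (rotation vector, rad) and "tvec" (3), from world to camera coordinates, as OpenCV has them. Camera axes: x right, y down, z forward; pixel columns grow to the right and rows downward; lengths in m; the calibration is good to about 2 mm. A picture is of the moment at which its call begins. There is no depth.
- env.close_job(): hands the job in; it is judged then, once.
Trained networks look in the newest picture that a camera, given by its name, has taken for a name from the list of things; names that differ only in an ending like _2 or _b are one class to them, and where a whole thing is asked for, a point or a joint stands for the part that bears it (a point fixed in the world has none). Each returns a list of dicts, best first, with "score" (0 to 1); they miss things now and then, are a little off and sometimes report something else, mostly with a low value. They report only what shows in the picture. A call takes as long as a camera call. They do not tell look-alikes from the thing itself.
- env.boxes_of(query, camera): "point" ([x, y, z] in m, in world coordinates, good to about 4 mm: the middle of the surface that is visible of it).
- env.cut_out(query, camera): "mask" (420x560 bool, what is visible of it).
- env.landmark_of(query, camera): "point" ([x, y, z] in m, in world coordinates, good to about 4 mm: a listed point, or the origin of a listed thing).
The state is a dict: "t": time; "qpos": joint angles; "joint_velocities": joint speeds; "joint_efforts": joint torques, N m; "eef_pos": TCP position; "ee_rot": TCP orientation; "force": force on the tool from outside, world axes, zero at the start; "moment": the same for the moment, N m; "gripper_width": opening from 0.0 (shut) to 1.0 (fully open); "grip_force": force on a finger pad.
Only numpy, scipy, OpenCV 4.12 (cv2) and the standard library are available. Lean on these libraries where they do the work, as an engineer would, in place of code of your own. Each camera call takes 0.05 s, during which the arm holds its last target. There are 200 camera calls.

## Working session

There is one attempt and no reset: what is moved stays moved. The work goes in short steps, Python scripts to look and compute and a tool call to move; the robot and the scene stay as the last step left them, time stands still between calls to the robot, and variables do not carry over. Pictures are saved under pics/ and viewed, at most 10 in all, crops included, and the job is handed in when it is done.

Besides the shell and the picture viewer there is one more tool, called after "Request:" by a JSON object that holds its "fn" and its "kwargs". drive_tool: Moves the arm, as the interface text tells. Its arguments: {"type":"object","properties":{"commands":{"type":"array"},"hand":{"type":"number"},"squeeze":{"type":"number"}},"required":["commands"]}

```bash
mkdir -p pics; cat > h.py <<'E'
import numpy as np, cv2
from bench import env
def cal(c):
    f=c["frame"].shape[0]/2/np.tan(np.radians(c["vfov"])/2)
    K=np.array([[f,0,c["cx"]],[0,f,c["cy"]],[0,0,1.]])
    return K,np.array(c["rvec"],float).ravel(),np.array(c["tvec"],float).ravel()
def proj(c,p):
    K,r,t=cal(c); return cv2.projectPoints(np.array(p,float).reshape(-1,1,3),r,t,K,None)[0].reshape(-1,2)
def onz(c,uv,z):
    K,r,t=cal(c); R=cv2.Rodrigues(r)[0]; C=-R.T@t
    uv=np.array(uv,float).reshape(-1,2); d=(R.T@np.linalg.inv(K)@np.c_[uv,np.ones(len(uv))].T).T
    return C+d*((z-C[2])/d[:,2])[:,None]
E
python3 - <<'E'
from h import *
ims=[]
for n in("side","top"):
    c=env.camera(n); cv2.imwrite(f"pics/{n}0.png",c["frame"]); 
    K,r,t=cal(c);R=cv2.Rodrigues(r)[0];print(n,K[0,0],c["cx"],c["cy"],"C",-R.T@t)
    for q in("red_pack","grey_pack_a","bin","mat","charger","socket","carton","tape_measure"):
        for d in env.landmark_of(q,n): print(q,"L",np.round(d["point"],3),round(d["score"],2),np.round(proj(c,d["point"])[0]))
s=env.observe();print(s["t"],s["eef_pos"],s["ee_rot"],s["gripper_width"],s["force"],env.grip_point_offset)
E
```

```text
side 468.5939465443302 285.56302807129555 205.10672552157354 C [0.43842815 0.84514778 0.90766558]
red_pack L [0.713 0.222 0.003] 0.78 [195. 290.]
grey_pack_a L [0.55  0.34  0.009] 0.62 [258. 339.]
bin L [0.565 0.272 0.002] 0.82 [255. 312.]
mat L [ 0.545 -0.003  0.001] 0.68 [275. 224.]
charger L [ 0.533 -0.268 -0.002] 0.8 [286. 161.]
charger L [ 0.262 -0.288  0.001] 0.64 [375. 159.]
charger L [ 0.546 -0.001 -0.001] 0.2 [274. 225.]
socket L [ 0.535 -0.271  0.054] 0.68 [285. 146.]
socket L [ 0.264 -0.287  0.079] 0.65 [377. 138.]
carton L [ 0.749 -0.107  0.   ] 0.7 [206. 194.]
tape_measure L [0.779 0.109 0.   ] 0.58 [178. 253.]
tape_measure L [ 0.752 -0.11   0.004] 0.16 [205. 193.]
top 530.6811950102707 300.018573519121 209.98655612079096 C [ 0.377289   -0.0094621   1.38999071]
red_pack L [0.577 0.207 0.004] 0.88 [218. 193.]
grey_pack_a L [0.541 0.337 0.008] 0.97 [168. 207.]
grey_pack_a L [0.569 0.27  0.011] 0.76 [193. 196.]
bin L [ 0.566  0.275 -0.001] 0.9 [192. 198.]
mat L [ 0.541 -0.006 -0.004] 0.83 [298. 207.]
charger L [ 0.536 -0.266 -0.002] 0.88 [397. 208.]
charger L [ 0.264 -0.288 -0.002] 0.78 [408. 313.]
charger L [0.58  0.211 0.006] 0.29 [216. 192.]
socket L [ 0.533 -0.268  0.06 ] 0.8 [402. 206.]
socket L [ 0.264 -0.289  0.082] 0.63 [416. 315.]
carton L [ 0.75  -0.107  0.002] 0.56 [336. 129.]
tape_measure L [0.785 0.112 0.001] 0.66 [254. 117.]
0.9 [ 0.22493276 -0.47437093  0.23130705] [ 9.75591707e-01  2.19592396e-01 -1.17197266e-06 -2.40068311e-06] 1.0021664682503253 [-0.93197301  0.09859422  0.08583183] 0.0187
```

View pics/side0.png

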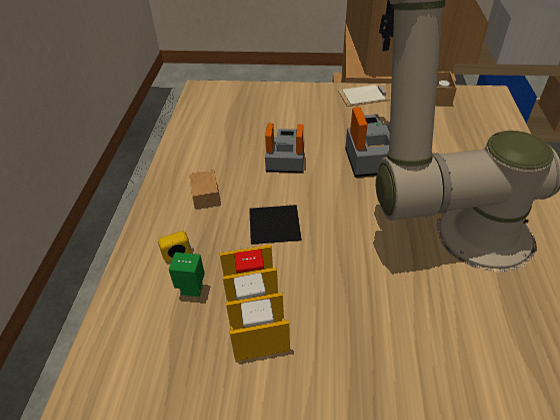

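View pics/top0.png

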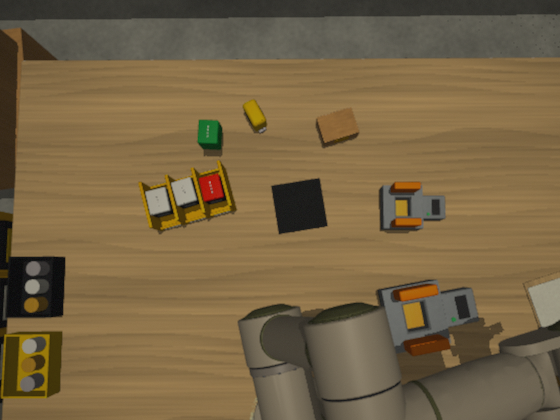

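The red-topped candidates are the red pack in the bin (top view 212,186; side 249,260), the green look-alike (top 209,133), and white packs (185,191) and (158,201). I choose the red one. The chargers are the small one (top 402,208) and the large one (415,315), and I choose the small one. Next I check that choice in a crop and fit the poses.

```bash
cat > fit.py <<'E'
from h import *
from scipy.optimize import minimize
def box(cx,cy,hx,hy,z0,z1):
    return np.array([[cx+a*hx,cy+b*hy,z] for a in(-1,1) for b in(-1,1) for z in(z0,z1)])
S=4
def render(c,boxes,p):
    x,y,yaw,dz=p; R=np.array([[np.cos(yaw),-np.sin(yaw)],[np.sin(yaw),np.cos(yaw)]])
    m=np.zeros((420*S,560*S),np.uint8)
    for b in boxes:
        w=np.c_[b[:,:2]@R.T+[x,y],b[:,2]+dz]
        q=(proj(c,w)+.5)*S-.5
        cv2.fillConvexPoly(m,cv2.convexHull(np.round(q*16).astype(np.int32)),1,shift=4)
    return cv2.resize(m.astype(np.float32),(560,420),interpolation=cv2.INTER_AREA)
def fit(cams,masks,boxes,p0,usez=True):
    def cost(p):
        p=list(p)+([] if usez else [0.]); e=0
        for c,m in zip(cams,masks): e+=np.abs(render(c,boxes,p)-m).sum()/m.sum()
        return e
    p0=np.array(p0[:4 if usez else 3],float)
    best=None
    for sc in(1,.5,.25):
        s=np.vstack([p0]+[p0+sc*np.eye(len(p0))[i]*[.012,.012,.15,.01][i] for i in range(len(p0))])
        r=minimize(cost,p0,method="Nelder-Mead",options=dict(initial_simplex=s,maxiter=250,xatol=1e-4,fatol=1e-4)); p0=r.x
    return r.x,r.fun
def hsvmask(c,lo,hi,p,rad):
    h=cv2.cvtColor(c["frame"],cv2.COLOR_BGR2HSV); hh=((h[...,0].astype(int)+30)%180).astype(np.uint8)
    m=cv2.inRange(np.dstack([hh,h[...,1],h[...,2]]),lo,hi)>0
    u=proj(c,p)[0]; Y,X=np.mgrid[:420,:560]
    return (m&(np.hypot(X-u[0],Y-u[1])<rad)).astype(np.float32)
RED=((22,180,90),(35,255,255)); ORG=((36,180,90),(45,255,255)); BLK=((0,0,0),(255,255,45))
E
python3 - <<'E'
from fit import *
cams=[env.camera(n) for n in("side","top")]
H=lambda c,u,v:cv2.cvtColor(c["frame"],cv2.COLOR_BGR2HSV)[v,u]
print(H(cams[0],249,262),H(cams[1],212,180),H(cams[0],269,140),H(cams[1],407,187),H(cams[1],408,222),H(cams[1],402,208),H(cams[1],300,207),H(cams[0],275,224))
P=[.578,.208,.11];C=[.535,-.268,.09];M=[.543,-.004,.004]
tests={"red":(RED,P,35,[box(0,0,.03,.025,.102,.116)],[.578,.208,-.2,0]),
"cheeks":(ORG,C,40,[box(-.044,0,.009,.032,.056,.12),box(.044,0,.009,.032,.056,.12)],[.535,-.268,0,0]),
"mat":(BLK,M,48,[box(0,0,.065,.065,0,.004)],[.543,-.004,.1,0])}
vis=[]
for k,(col,p,rad,b,p0) in tests.items():
    ms=[hsvmask(c,*col,p,rad) for c in cams]
    print(k,[m.sum() for m in ms])
    print("  both",*fit(cams,ms,b,p0)); print("  z=0",*fit(cams,ms,b,p0,False))
    for c,m in zip(cams,ms): print("  one",*fit([c],[m],b,p0,False))
    c=cams[1];u=proj(c,p)[0].astype(int); s=c["frame"].copy()
    a=s[u[1]-45:u[1]+45,u[0]-45:u[0]+45]; mm=np.dstack([ms[1]*255]*3).astype(np.uint8)[u[1]-45:u[1]+45,u[0]-45:u[0]+45]
    c0=cams[0]["frame"];u=proj(cams[0],p)[0].astype(int);d=c0[u[1]-45:u[1]+45,u[0]-45:u[0]+45]
    vis.append(np.vstack([cv2.resize(i,(195,195),interpolation=0) for i in(a,mm,d)]))
cv2.imwrite("pics/crop1.png",np.hstack(vis))
E
```

```text
[  1 232 186] [  2 233 172] [ 13 250  99] [ 16 237 172] [ 16 234 172] [ 22 195 171] [50 26 30] [20 64 24]
red [np.float32(488.0), np.float32(455.0)]
  both [ 0.57946636  0.2080801   0.23480069 -0.00578689] 0.4784715175628662
  z=0 [0.57898358 0.20761898 0.23595952] 0.5076250433921814
  one [0.58036202 0.20750725 0.22700696] 0.27497437596321106
  one [0.57778556 0.20683881 0.26538177] 0.20494505763053894
cheeks [np.float32(337.0), np.float32(165.0)]
  both [ 0.53843893 -0.27824094  0.04366348 -0.01319462] 3.0382778644561768
  z=0 [ 0.53716597 -0.27132556  0.03904563] 3.1491425037384033
  one [ 0.538476   -0.26787078  0.05973396] 0.311016321182251
  one [ 0.53564449 -0.2727333   0.06901864] 2.7390151023864746
mat [np.float32(1718.0), np.float32(2296.0)]
  both [ 0.54630748 -0.00765341  0.15436201 -0.00679682] 0.11977231502532959
  z=0 [ 0.54539077 -0.00504682  0.14979669] 0.14381441473960876
  one [ 0.54650579 -0.00381936  0.15231023] 0.06097206100821495
  one [ 0.54369192 -0.00686916  0.15926265] 0.06827090680599213
```

View pics/crop1.png

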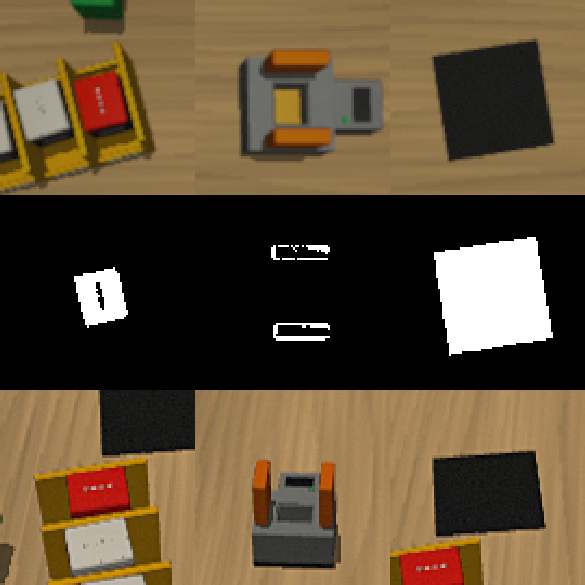

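The crop confirms the red pack is in the end bay next to the mat, and the small charger has its power unit toward −y. I refine the orange mask, fill the lettering, and fit the bin by its packs as well.

```bash
python3 - <<'E'
from fit import *
cams=[env.camera(n) for n in("side","top")]
P=[.578,.208,.11];C=[.535,-.268,.09]
ORG=((33,180,50),(49,255,255))
tests={"red":(RED,P,35,[box(0,0,.03,.025,.102,.116)],[.578,.208,.23,0]),
"cheeks":(ORG,C,30,[box(-.044,0,.009,.032,.056,.12),box(.044,0,.009,.032,.056,.12)],[.535,-.268,0.05,0])}
for k,(col,p,rad,b,p0) in tests.items():
    ms=[hsvmask(c,*col,p,rad) for c in cams]
    if k=="red": ms=[cv2.morphologyEx(m,cv2.MORPH_CLOSE,np.ones((9,9))) for m in ms]
    print(k,[m.sum() for m in ms])
    print("  both",*fit(cams,ms,b,p0)); print("  z=0",*fit(cams,ms,b,p0,False))
    for c,m in zip(cams,ms): print("  one",*fit([c],[m],b,p0,False))
# block outline, brass in top view
BR=((50,150,90),(56,255,255)); m=hsvmask(cams[1],*BR,[.535,-.268,.05],14)
ct=max(cv2.findContours(m.astype(np.uint8),0,2)[0],key=cv2.contourArea)
r=cv2.minAreaRect(ct);print("brass",r,onz(cams[1],r[0],.025))
p=cams[1]["frame"][150:260,370:460]
cm=env.cut_out("charger","top")
for d in cm[:2]:
    v=cv2.moments(d["mask"].astype(np.uint8));print(d["score"],v["m10"]/v["m00"],v["m01"]/v["m00"])
for n in("side","top"):
    for q in("bin","grey_pack_a","socket"):
        for d in env.landmark_of(q,n)[:2]: print(n,q,np.round(d["point"],4),round(d["score"],2))
E
```

```text
red [np.float32(525.0), np.float32(483.0)]
  both [ 0.57942093  0.20795843  0.24227582 -0.00615026] 0.32075053453445435
  z=0 [0.579213   0.20729606 0.22487936] 0.3492753505706787
  one [0.57997376 0.20832517 0.21546362] 0.18654762208461761
  one [0.57655607 0.20664983 0.2445186 ] 0.1349637657403946
cheeks [np.float32(407.0), np.float32(513.0)]
  both [ 0.53707194 -0.27312621  0.03014742 -0.00877169] 0.3666749894618988
  z=0 [ 0.53623525 -0.26866571  0.01244492] 0.42272865772247314
  one [ 0.53720974 -0.26651324  0.02229719] 0.1320638805627823
  one [ 0.53461894 -0.27114488  0.03323741] 0.21381579339504242
brass ((401.5, 207.5), (15.0, 11.0), 90.0) [[ 0.53402403 -0.27274271  0.025     ]]
0.76 425.9988597491448 314.07373622196883
0.65 408.7500959692898 205.8383877159309
side bin [0.5631 0.2742 0.0022] 0.66
side grey_pack_a [0.5506 0.3384 0.0096] 0.88
side socket [ 0.5382 -0.268   0.0569] 0.81
side socket [ 0.2649 -0.2889  0.0843] 0.73
top bin [ 0.5652  0.2764 -0.0025] 0.92
top grey_pack_a [0.5707 0.2709 0.0083] 0.83
top grey_pack_a [0.5466 0.3363 0.007 ] 0.73
top socket [ 0.2654 -0.2875  0.0804] 0.9
top socket [ 0.5367 -0.27    0.0581] 0.58
```

Request:
{"fn": "drive_tool", "kwargs": {"commands": [10, 19, 1, 0.4, 10, 19, 1, 0.4, 10, 19, 1, 0.4, 10, 19, 1, 0.4, 10, 19, 1, 0.4, 10, 19, 1, 0.4, 10, 19, 1, 0.4, 10, 19, 1, 0.4, 10, 19, 1, 0.4, 10, 19, 1, 0.4, 10, 19, 0, 0.4, 10, 19, 0, 0.4, 10, 19, 0, 0.4, 10, 19, 0, 0.4, 10, 19, 0, 0.4, 10, 19, 0, 0.4, 10, 19, 0, 0.4, 10, 19, 0, 0.4, 10, 19, 0, 0.4, 10, 19, 0, 0.4], "hand": 1, "squeeze": 60}}

```text
t: 3.12
eef_pos: [0.4253, -0.0934, 0.2414]
ee_rot: [0.801, 0.598, 0.0, 0.0]
force: [-0.1, -0.6, -0.3]
gripper_width: 1.0
grip_force: 0.0
```

Request:
{"fn": "drive_tool", "kwargs": {"commands": [10, 19, -1, 0.4, 10, 19, -1, 0.4, 10, 19, -1, 0.4, 10, 19, -1, 0.4, 10, 19, -1, 0.4, 10, 19, -1, 0.3, 10, 19, -1, 0.3, 10, 19, -1, 0.3, 10, 19, -1, 0.3, 10, 19, -1, 0.3, 10, 19, -1, 0.3, 10, 19, -1, 0.3, 10, 19, -1, 0.3, 10, 19, -1, 0.3, 10, 19, -1, 0.3, 0, 0, 0, 0]}}

```text
t: 4.45
eef_pos: [0.5756, 0.1933, 0.2255]
ee_rot: [0.618, 0.786, 0.0, -0.0]
force: [-0.1, -0.4, 0.2]
gripper_width: 0.999
grip_force: 0.0
```

```bash
cat >> h.py <<'E'
def st():
    s=env.observe(); x,y,z,w=s["ee_rot"]
    from scipy.spatial.transform import Rotation as Ro
    Y=Ro.from_quat(s["ee_rot"]).as_matrix()[:,1]
    print("t %.2f"%s["t"],np.round(s["eef_pos"],4),"yang %.2f deg"%np.degrees(np.arctan2(Y[1],Y[0])),"F",np.round(s["force"],1),"w %.3f"%s["gripper_width"],"g %.1f"%s["grip_force"],np.round(s["qpos"],2))
E
python3 -c "
from h import *
st()"
```

```text
t 4.45 [0.5756 0.1933 0.2255] yang 13.60 deg F [-0.1 -0.4  0.2] w 0.999 g 0.0 [ 0.13  0.5   1.24  0.    1.4  -0.11]
```

Request:
{"fn": "drive_tool", "kwargs": {"commands": [1, 7, 0, 0, 1, 7, 0, 0, 0, 0, 0, 0, 0, 0, -15, 0, 0, 0, -15, 0, 0, 0, -15, 0, 0, 0, -15, 0, 0, 0, -15, 0, 0, 0, -12, 0, 0, 0, -12, 0, 0, 0, -12, 0, 0, 0, -12, 0, 0, 0, -10, 0, 0, 0, -10, 0, 0, 0, -10, 0, 0, 0, 0, 0, 0, 0, 0, 0]}}

```text
t: 5.87
eef_pos: [0.5769, 0.2046, 0.0729]
ee_rot: [0.62, 0.785, -0.0, -0.0]
force: [-0.2, 0.3, 0.5]
gripper_width: 1.0
grip_force: 0.0
```

```bash
python3 - <<'E'
from h import *
st()
f=[]
for n in("side","top"):
    c=env.camera(n);u=proj(c,[.578,.2075,.11])[0].astype(int);f.append(cv2.resize(c["frame"][u[1]-50:u[1]+50,u[0]-50:u[0]+50],(390,390)))
cv2.imwrite("pics/g1.png",np.hstack(f))
E
```

```text
t 5.87 [0.5769 0.2046 0.0729] yang 13.37 deg F [-0.2  0.3  0.5] w 1.000 g 0.0 [ 0.15  0.66  1.4   0.    1.08 -0.08]
```

View pics/g1.png

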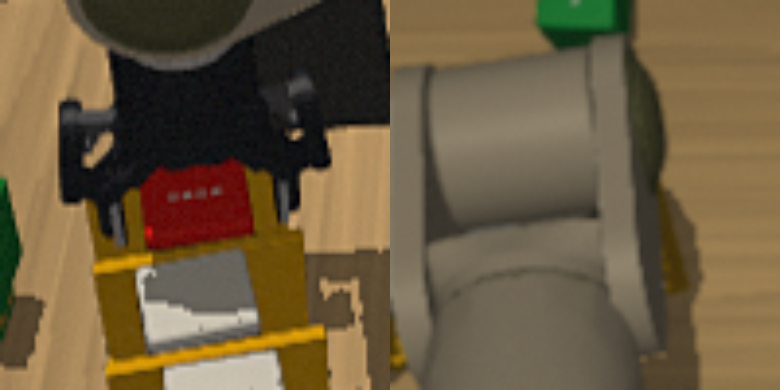

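The side crop shows the fingers straddling the red pack evenly, with about 30 px free on each side. I close the gripper.

Request:
{"fn": "drive_tool", "kwargs": {"commands": [0, 0, 0, 0, 0, 0, 0, 0, 0, 0, 0, 0, 0, 0, 0, 0, 0, 0, 0, 0, 0, 0, 0, 0, 0, 0, 0, 0, 0, 0, 0, 0], "hand": -1, "squeeze": 50}}

```text
t: 6.63
eef_pos: [0.5776, 0.2047, 0.0741]
ee_rot: [0.62, 0.785, 0.001, 0.001]
force: [1.7, 0.3, 6.4]
gripper_width: 0.697
grip_force: 54.3
```

Request:
{"fn": "drive_tool", "kwargs": {"commands": [0, 0, 5, 0, 0, 0, 8, 0, 0, 0, 10, 0, 0, 0, 10, 0, 0, 0, 10, 0, 0, 0, 10, 0, 0, 0, 10, 0, 0, 0, 10, 0, 0, 0, 10, 0, 0, 0, 10, 0, 0, 0, 10, 0, 0, 0, 10, 0, 0, 0, 10, 0, 0, 0, 5, 0, 0, 0, 0, 0]}}

```text
t: 7.88
eef_pos: [0.5774, 0.2047, 0.2027]
ee_rot: [0.62, 0.785, 0.001, 0.001]
force: [0.1, 0.5, -3.3]
gripper_width: 0.7
grip_force: 54.4
```

```bash
python3 - <<'E'
from h import *
st()
f=[]
for n in("side","top"):
    c=env.camera(n);f.append(cv2.resize(c["frame"][100:370,110:380],(390,390)))
cv2.imwrite("pics/g2.png",np.hstack(f))
E
```

```text
t 7.88 [0.5774 0.2047 0.2027] yang 13.37 deg F [ 0.1  0.5 -3.3] w 0.700 g 54.4 [ 0.15  0.53  1.26  0.    1.35 -0.08]
```

View pics/g2.png

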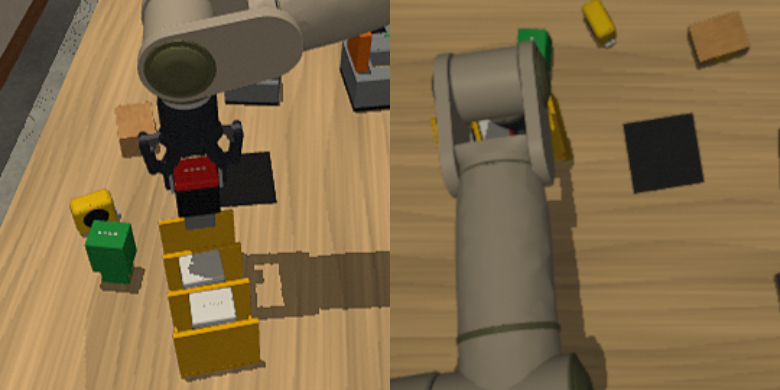

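The red pack is held clear above the bin, with its stem about 25 mm over the partitions, and the bystanders are in place. I move it to the mat.

Request:
{"fn": "drive_tool", "kwargs": {"commands": [-1.5, -10, 0, -0.1, -1.5, -10, 0, -0.1, -1.5, -10, 0, -0.1, -1.5, -10, 0, -0.1, -1.5, -10, 0, -0.1, -1.5, -10, 0, -0.1, -1.5, -10, 0, -0.1, -1.5, -10, 0, -0.1, -1.5, -10, 0, -0.1, -1.5, -10, 0, -0.1, -1.5, -10, 0, -0.1, -1.5, -10, 0, -0.1, -1.5, -10, 0, -0.1, -1.5, -10, 0, -0.1, -1.5, -10, 0, -0.1, -1.5, -10, 0, -0.1, -1.5, -10, 0, -0.1, -1.5, -10, 0, -0.1, -1.5, -10, 0, -0.1, -1.5, -10, 0, -0.1]}}

```text
t: 9.65
eef_pos: [0.5468, 0.0036, 0.2013]
ee_rot: [0.699, 0.715, -0.0, 0.0]
force: [-0.3, -0.0, -2.8]
gripper_width: 0.696
grip_force: 54.4
```

Request:
{"fn": "drive_tool", "kwargs": {"commands": [0, -4, -10, 0, 0, -4, -10, 0, 0, 0, -12, 0, 0, 0, -12, 0, 0, 0, -12, 0, 0, 0, -12, 0, 0, 0, -12, 0, 0, 0, -12, 0, 0, 0, -12, 0, 0, 0, -7, 0, 0, 0, -5, 0, 0, 0, 0, 0, 0, 0, 0, 0]}}

```text
t: 10.73
eef_pos: [0.547, -0.0034, 0.0853]
ee_rot: [0.699, 0.716, 0.0, -0.0]
force: [-0.8, 0.1, -3.4]
gripper_width: 0.697
grip_force: 54.4
```

```bash
python3 - <<'E'
from fit import *
st()
c=env.camera("side")
p=env.observe()["eef_pos"]; q=[p[0],p[1],p[2]+.04]
m=cv2.morphologyEx(hsvmask(c,*RED,q,40),cv2.MORPH_CLOSE,np.ones((9,9)));print(m.sum())
f=c["frame"].copy()
cv2.imwrite("pics/m1.png",cv2.resize(f[120:270,190:390],(800,600)))
E
```

```text
t 10.73 [ 0.547  -0.0034  0.0853] yang 1.38 deg F [-0.8  0.1 -3.4] w 0.697 g 54.4 [-0.22  0.52  1.61  0.    1.02 -0.24]
364.0
```

View pics/m1.png

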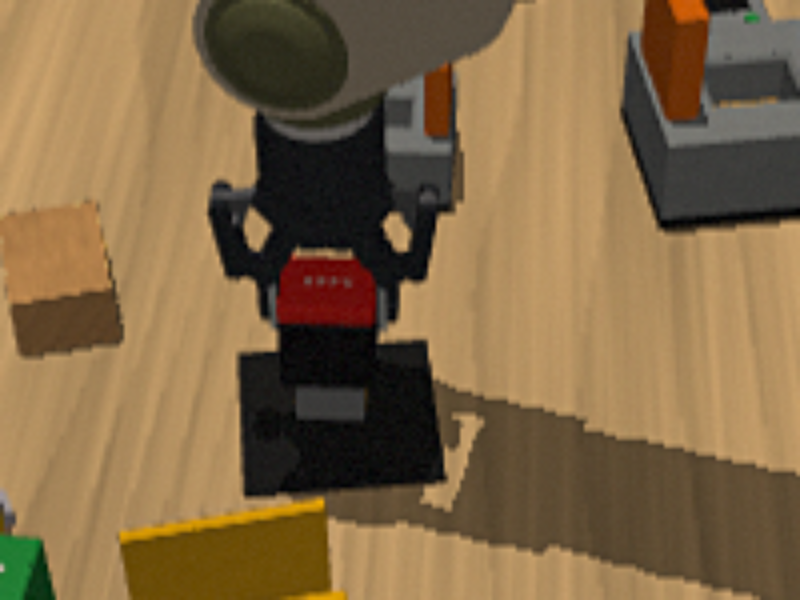

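The pack is upright over the mat, with its stem at about (330,405) in the crop. I lower it gently to contact.

Request:
{"fn": "drive_tool", "kwargs": {"commands": [0, 0, -4, 0, 0, 0, -4, 0, 0, 0, -2, 0, 0, 0, -1, 0, 0, 0, -1, 0, 0, 0, 0, 0]}}

```text
t: 11.28
eef_pos: [0.5469, -0.0034, 0.0731]
ee_rot: [0.699, 0.716, -0.0, -0.0]
force: [0.5, 0.6, -3.6]
gripper_width: 0.694
grip_force: 54.5
```

Request:
{"fn": "drive_tool", "kwargs": {"commands": [0, 0, -1, 0, 0, 0, 0, 0]}}

```text
t: 11.45
eef_pos: [0.5469, -0.0034, 0.0722]
ee_rot: [0.699, 0.716, -0.0, 0.0]
force: [0.0, 0.0, -3.9]
gripper_width: 0.696
grip_force: 54.5
```

Request:
{"fn": "drive_tool", "kwargs": {"commands": [0, 0, -1, 0, 0, 0, 0, 0]}}

```text
t: 11.62
eef_pos: [0.547, -0.0034, 0.072]
ee_rot: [0.699, 0.716, 0.0, 0.0]
force: [-2.8, 0.4, 4.7]
gripper_width: 0.697
grip_force: 54.6
```

Request:
{"fn": "drive_tool", "kwargs": {"commands": [0, 0, 0, 0, 0, 0, 0, 0, 0, 0, 0, 0, 0, 0, 0, 0, 0, 0, 0, 0, 0, 0, 0, 0, 0, 0, 0, 0, 0, 0, 0, 0, 0, 0, 0, 0], "hand": 1}}

```text
t: 12.37
eef_pos: [0.5469, -0.0034, 0.0713]
ee_rot: [0.699, 0.716, 0.0, 0.0]
force: [0.1, -0.6, 0.7]
gripper_width: 1.004
grip_force: 0.0
```

Request:
{"fn": "drive_tool", "kwargs": {"commands": [0, 0, 5, 0, 0, 0, 10, 0, 0, 0, 10, 0, 0, 0, 10, 0, 0, 0, 10, 0, 0, 0, 10, 0, 0, 0, 10, 0, 0, 0, 10, 0, 0, 0, 10, 0, 0, 0, 5, 0, 0, 0, 0, 0]}}

```text
t: 13.28
eef_pos: [0.5474, -0.0035, 0.1626]
ee_rot: [0.699, 0.716, 0.001, 0.001]
force: [-0.1, -0.5, 0.1]
gripper_width: 1.004
grip_force: 0.0
```

Request:
{"fn": "drive_tool", "kwargs": {"commands": [0, 0, 0, -1, 0, 0, 0, -1, 0, 0, 0, -1, 0, 0, 0, -1, 0, 0, 0, -1, 0, 0, 0, -1, 0, 0, 0, -1, 0, 0, 0, -1, 0, 0, 0, -1, 0, 0, 0, -1, 0, 0, 0, -1, 0, 0, 0, -1, 0, 0, 0, -1, 0, 0, 0, -1, 0, 0, 0, -1, 0, 0, 0, 0]}}

```text
t: 14.62
eef_pos: [0.5467, -0.0033, 0.1608]
ee_rot: [1.0, 0.01, -0.001, -0.0]
force: [0.2, 0.5, -0.8]
gripper_width: 1.0
grip_force: 0.0
```

```bash
python3 - <<'E'
from fit import *
st()
c=env.camera("side")
q=[.547,-.002,.11]
m=cv2.morphologyEx(hsvmask(c,*RED,q,40),cv2.MORPH_CLOSE,np.ones((9,9)));print(m.sum())
print(fit([c],[m],[box(0,0,.03,.025,.1,.114)],[.547,-.002,.02,0],False))
cv2.imwrite("pics/m2.png",cv2.resize(c["frame"][120:270,190:390],(800,600)))
E
```

```text
t 14.62 [ 0.5467 -0.0033  0.1608] yang -88.84 deg F [ 0.2  0.5 -0.8] w 1.000 g 0.0 [-0.22  0.42  1.53  0.    1.19  1.33]
378.0
(array([0.55035042, 0.0019273 , 0.09717104]), np.float64(0.1716269850730896))
```

View pics/m2.png

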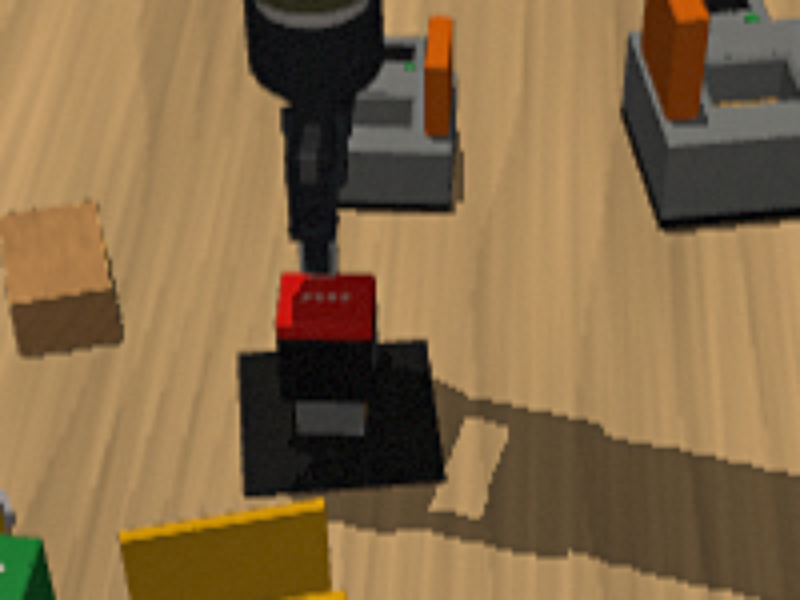

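The pack stands upright on its own on the mat, top at (328,305) in the crop. I descend in the perpendicular orientation and grip its y faces.

Request:
{"fn": "drive_tool", "kwargs": {"commands": [0, 2, -10, 0, 0, 0, -10, 0, 0, 0, -10, 0, 0, 0, -10, 0, 0, 0, -10, 0, 0, 0, -10, 0, 0, 0, -10, 0, 0, 0, -8, 0, 0, 0, -6, 0, 0, 0, -4, 0, 0, 0, 0, 0, 0, 0, 0, 0]}}

```text
t: 15.67
eef_pos: [0.5471, -0.0014, 0.0734]
ee_rot: [1.0, 0.012, 0.0, 0.0]
force: [0.0, 0.1, 1.2]
gripper_width: 0.996
grip_force: 0.0
```

Request:
{"fn": "drive_tool", "kwargs": {"commands": [0, 0, 0, 0, 0, 0, 0, 0, 0, 0, 0, 0, 0, 0, 0, 0, 0, 0, 0, 0, 0, 0, 0, 0, 0, 0, 0, 0, 0, 0, 0, 0, 0, 0, 0, 0, 0, 0, 0, 0], "hand": -1, "squeeze": 70}}

```text
t: 16.5
eef_pos: [0.5472, -0.0013, 0.0739]
ee_rot: [1.0, 0.012, 0.001, 0.0]
force: [0.5, 2.0, 6.7]
gripper_width: 0.576
grip_force: 72.4
```

```bash
python3 - <<'E'
from fit import *
st()
c=env.camera("side")
s=env.observe()["eef_pos"]; q=[s[0],s[1],.11]
m=cv2.morphologyEx(hsvmask(c,*RED,q,40),cv2.MORPH_CLOSE,np.ones((9,9)));print(m.sum())
print(fit([c],[m],[box(0,0,.03,.025,.1,.114)],[.547,-.002,.02,0],False))
E
```

```text
t 16.50 [ 0.5472 -0.0013  0.0739] yang -88.63 deg F [0.5 2.  6.7] w 0.576 g 72.4 [-0.22  0.53  1.62  0.    0.99  1.33]
170.0
(array([0.55081125, 0.00063809, 0.05734748]), np.float64(1.6044117212295532))
```

Request:
{"fn": "drive_tool", "kwargs": {"commands": [0, 0, 5, 0, 0, 0, 8, 0, 0, 0, 12, 0, 0, 0, 12, 0, 0, 0, 12, 0, 0, 0, 12, 0, 0, 0, 12, 0, 0, 0, 12, 0, 0, 0, 12, 0, 0, 0, 12, 0, 0, 0, 12, 0, 0, 0, 12, 0, 0, 0, 5, 0, 0, 0, 0, 0]}}

```text
t: 17.72
eef_pos: [0.5472, -0.0015, 0.2124]
ee_rot: [1.0, 0.012, 0.001, 0.0]
force: [0.1, -0.2, -3.4]
gripper_width: 0.579
grip_force: 72.6
```

Request:
{"fn": "drive_tool", "kwargs": {"commands": [-0.6, -13, 0, 0, -0.6, -13, 0, 0, -0.6, -13, 0, 0, -0.6, -13, 0, 0, -0.6, -13, 0, 0, -0.6, -13, 0, 0, -0.6, -13, 0, 0, -0.6, -13, 0, 0, -0.6, -13, 0, 0, -0.6, -13, 0, 0, -0.6, -13, 0, 0, -0.6, -13, 0, 0, -0.6, -13, 0, 0, -0.6, -13, 0, 0, -0.6, -13, 0, 0, -0.6, -13, 0, 0, -0.6, -13, 0, 0, -0.6, -13, 0, 0, -0.6, -13, 0, 0, -0.6, -13, 0, 0]}}

```text
t: 19.38
eef_pos: [0.5348, -0.2627, 0.2113]
ee_rot: [1.0, 0.012, -0.0, -0.0]
force: [0.7, -0.2, -3.8]
gripper_width: 0.581
grip_force: 72.8
```

Request:
{"fn": "drive_tool", "kwargs": {"commands": [0, -9, 0, 0, 0, 0, 0, 0, 0, 0, 0, 0]}}

```text
t: 19.63
eef_pos: [0.5349, -0.2706, 0.2111]
ee_rot: [1.0, 0.012, -0.0, -0.0]
force: [-0.3, 1.3, -3.3]
gripper_width: 0.574
grip_force: 73.1
```

```bash
python3 - <<'E'
from fit import *
st()
c=env.camera("side")
cv2.imwrite("pics/c1.png",cv2.resize(c["frame"][60:195,200:380],(800,600),interpolation=cv2.INTER_CUBIC))
ct=env.camera("top")
for n,cc in(("side",c),("top",ct)):
    m=hsvmask(cc,(33,180,50),(49,255,255),[.535,-.269,.09],30); print(n,m.sum())
    for d in env.landmark_of("socket",n)[:2]+env.landmark_of("red_pack",n)[:2]: print(np.round(d["point"],4),round(d["score"],2))
E
```

```text
t 19.63 [ 0.5349 -0.2706  0.2111] yang -88.66 deg F [-0.3  1.3 -3.3] w 0.574 g 73.1 [-0.66  0.49  1.29  0.    1.36  0.88]
side 407.0
[ 0.2636 -0.2895  0.0793] 0.91
[ 0.5373 -0.2682  0.0545] 0.85
[ 0.5401 -0.2731  0.1441] 0.86
[7.142e-01 2.192e-01 4.000e-04] 0.57
top 60.0
[ 0.2646 -0.2899  0.0779] 0.94
[ 0.7221  0.2155 -0.0015] 0.69
```

View pics/c1.png

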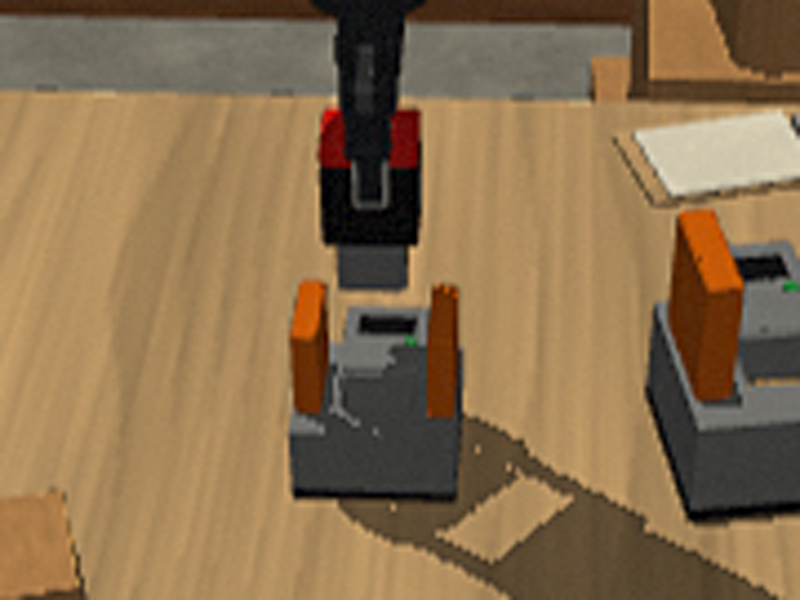

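The pack hangs upright over the small charger: stem at (373,268), cheeks at (310,345) and (443,350). I measure the offset between pack and charger in this same view.

```bash
python3 - <<'E'
from fit import *
c=env.camera("side"); s=env.observe()["eef_pos"]
foot=.004+s[2]-.0735
q=[.5376,-.269,foot+.103]
m=hsvmask(c,*RED,q,30).astype(np.uint8); h=cv2.convexHull(cv2.findNonZero(m)); hm=np.zeros((420,560),np.uint8); cv2.fillConvexPoly(hm,h,1)
print(m.sum(),hm.sum(),foot)
b=[box(0,0,.03,.025,foot+.096,foot+.11)]
def fx(c,m,b,p0,yaw):  # fixed yaw
    f=lambda p:np.abs(render(c,b,[p[0],p[1],yaw,0])-m).sum()/m.sum()
    return minimize(f,p0,method="Nelder-Mead",options=dict(initial_simplex=np.array(p0)+[[0,0],[.006,0],[0,.006]]))
r=fx(c,hm.astype(np.float32),b,[.537,-.268],.024);print("pack",r.x,r.fun)
cm=hsvmask(c,(33,180,50),(49,255,255),[.535,-.269,.09],30)
b2=[box(-.044,0,.009,.032,.056,.12),box(.044,0,.009,.032,.056,.12)]
r=fx(c,cm,b2,[.537,-.268],.024);print("cheeks",r.x,r.fun)
E
```

```text
136 281 0.1419098997737362
pack [ 0.53783661 -0.26521268] 0.1868327409029007
cheeks [ 0.53652825 -0.26650302] 0.14429011940956116
```

Request:
{"fn": "drive_tool", "kwargs": {"commands": [-0.5, -0.5, 0, 0, -0.5, 0, -8, 0, 0, 0, -8, 0, 0, 0, -8, 0, 0, 0, -8, 0, 0, 0, -8, 0, 0, 0, -8, 0, 0, 0, -8, 0, 0, 0, -8, 0, 0, 0, -8, 0, 0, 0, -6, 0, 0, 0, 0, 0]}}

```text
t: 20.98
eef_pos: [0.5335, -0.2705, 0.1317]
ee_rot: [1.0, 0.012, -0.001, -0.001]
force: [-0.5, 0.1, -3.3]
gripper_width: 0.576
grip_force: 73.1
```

Request:
{"fn": "drive_tool", "kwargs": {"commands": [0, 0, -3, 0, 0, 0, -3, 0, 0, 0, -3, 0, 0, 0, -3, 0, 0, 0, 0, 0]}}

```text
t: 21.4
eef_pos: [0.5343, -0.271, 0.1224]
ee_rot: [1.0, 0.012, 0.001, 0.0]
force: [-1.0, 0.8, 4.5]
gripper_width: 0.579
grip_force: 73.9
```

```bash
python3 - <<'E'
from fit import *
st(); print(np.round(env.observe()["moment"],2))
c=env.camera("side"); st()
cv2.imwrite("pics/c2.png",cv2.resize(c["frame"][90:180,240:350],(733,600),interpolation=cv2.INTER_CUBIC))
s=env.observe()["eef_pos"]
foot=s[2]-.0699
m=hsvmask(c,*RED,[.537,-.268,foot+.103],30).astype(np.uint8); h=cv2.convexHull(cv2.findNonZero(m)); hm=np.zeros((420,560),np.uint8); cv2.fillConvexPoly(hm,h,1)
b=[box(0,0,.03,.025,foot+.096,foot+.11)];f=lambda p:np.abs(render(c,b,[p[0],p[1],p[2],0])-hm).sum()/hm.sum()
r=minimize(f,[.537,-.268,.02],method="Nelder-Mead",options=dict(initial_simplex=np.array([.537,-.268,.02])+[[0,0,0],[.006,0,0],[0,.006,0],[0,0,.1]]));print(m.sum(),hm.sum(),r.x,r.fun)
E
```

```text
t 21.40 [ 0.5343 -0.271   0.1224] yang -88.62 deg F [-1.   0.8  4.5] w 0.579 g 73.9 [-0.66  0.57  1.4   0.    1.16  0.88]
[ 0.28  0.43 -0.07]
t 21.45 [ 0.5343 -0.271   0.1225] yang -88.62 deg F [-2.   1.7  5.6] w 0.576 g 73.9 [-0.66  0.57  1.4   0.    1.16  0.88]
120 263 [ 0.53819053 -0.27108238  0.05161651] 0.1798954372623574
```

View pics/c2.png

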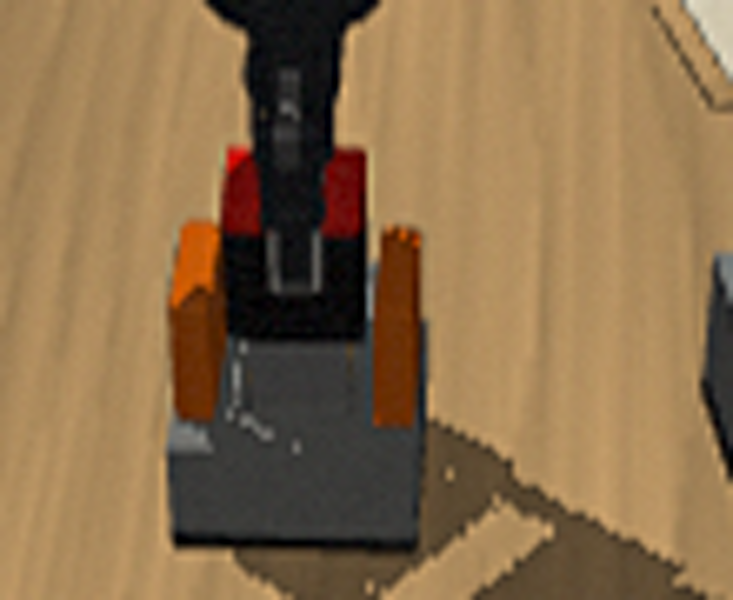

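The side view shows the pack too close to the left (+x) cheek: about 5 px gap at (226,240) against about 15 px at (372,240). The measured force (−2, +1.7) also asks for a shift to −x and +y. I lift slightly, shift and retry.

Request:
{"fn": "drive_tool", "kwargs": {"commands": [0, 0, 5, 0, -1.5, 2.5, 0, 0, 0, 0, 0, 0, 0, 0, -2, 0, 0, 0, -2, 0, 0, 0, -2, 0, 0, 0, 0, 0, 0, 0, 0, 0]}}

```text
t: 22.12
eef_pos: [0.5327, -0.2685, 0.12]
ee_rot: [1.0, 0.012, 0.0, 0.0]
force: [2.4, -1.2, -4.9]
gripper_width: 0.573
grip_force: 73.3
```

Request:
{"fn": "drive_tool", "kwargs": {"commands": [0, 0, -1, 0, 0, 0, -1, 0, 0, 0, 0, 0, 0, 0, 0, 0]}}

```text
t: 22.45
eef_pos: [0.5327, -0.2685, 0.1183]
ee_rot: [1.0, 0.012, 0.0, 0.0]
force: [3.3, -0.9, -4.3]
gripper_width: 0.579
grip_force: 73.3
```

```bash
python3 -c "
from h import *
st();print(env.observe()['moment'])"
```

```text
t 22.45 [ 0.5327 -0.2685  0.1183] yang -88.63 deg F [ 3.3 -0.9 -4.3] w 0.579 g 73.3 [-0.66  0.57  1.42  0.    1.15  0.88]
[-0.21010435 -0.8623284  -0.04910186]
```

It is in. I ease the lateral force and continue down.

Request:
{"fn": "drive_tool", "kwargs": {"commands": [0.6, -0.2, 0, 0, 0, 0, -1, 0, 0, 0, -2, 0, 0, 0, -2, 0, 0, 0, 0, 0]}}

```text
t: 22.87
eef_pos: [0.5329, -0.2685, 0.1128]
ee_rot: [1.0, 0.012, -0.0, -0.0]
force: [2.1, -0.5, -4.8]
gripper_width: 0.577
grip_force: 73.3
```

Request:
{"fn": "drive_tool", "kwargs": {"commands": [0, 0, -2, 0, 0, 0, -2, 0, 0, 0, -2, 0, 0, 0, -2, 0, 0, 0, 0, 0]}}

```text
t: 23.28
eef_pos: [0.5329, -0.2685, 0.1048]
ee_rot: [1.0, 0.012, -0.0, -0.0]
force: [2.2, 0.1, -4.7]
gripper_width: 0.579
grip_force: 73.3
```

Request:
{"fn": "drive_tool", "kwargs": {"commands": [0.4, 0, -2, 0, 0, 0, -2, 0, 0, 0, -1, 0, 0, 0, -1, 0, 0, 0, -1, 0, 0, 0, 0, 0], "squeeze": 90}}

```text
t: 23.78
eef_pos: [0.5333, -0.2685, 0.098]
ee_rot: [1.0, 0.012, -0.0, -0.0]
force: [0.1, -0.6, -3.5]
gripper_width: 0.58
grip_force: 94.2
```

Request:
{"fn": "drive_tool", "kwargs": {"commands": [0, 0, -1, 0, 0, 0, -1, 0, 0, 0, -1, 0, 0, 0, 0, 0]}}

```text
t: 24.12
eef_pos: [0.5334, -0.2685, 0.0951]
ee_rot: [1.0, 0.012, -0.0, -0.0]
force: [-0.4, 0.8, -3.7]
gripper_width: 0.576
grip_force: 94.2
```

Request:
{"fn": "drive_tool", "kwargs": {"commands": [0, 0, -1, 0, 0, 0, -1, 0, 0, 0, -1, 0, 0, 0, 0, 0]}}

```text
t: 24.45
eef_pos: [0.5335, -0.2686, 0.0926]
ee_rot: [1.0, 0.012, 0.0, 0.0]
force: [-0.3, 0.7, 1.6]
gripper_width: 0.572
grip_force: 95.0
```

Request:
{"fn": "drive_tool", "kwargs": {"commands": [0, 0, -1, 0, 0, 0, -1, 0, 0, 0, 0, 0]}}

```text
t: 24.7
eef_pos: [0.5335, -0.2686, 0.0903]
ee_rot: [1.0, 0.012, 0.0, 0.0]
force: [0.5, 1.1, 1.1]
gripper_width: 0.578
grip_force: 94.9
```

Request:
{"fn": "drive_tool", "kwargs": {"commands": [0, 0, -1, 0, 0, 0, -1, 0, 0, 0, -1, 0, 0, 0, 0, 0]}}

```text
t: 25.03
eef_pos: [0.5335, -0.2686, 0.0871]
ee_rot: [1.0, 0.012, 0.0, 0.0]
force: [0.2, 1.0, 1.9]
gripper_width: 0.571
grip_force: 95.0
```

Request:
{"fn": "drive_tool", "kwargs": {"commands": [0, 0, -1, 0, 0, 0, -1, 0, 0, 0, 0, 0]}}

```text
t: 25.28
eef_pos: [0.5335, -0.2686, 0.0861]
ee_rot: [1.0, 0.012, 0.0, 0.0]
force: [-3.6, 2.6, 8.6]
gripper_width: 0.577
grip_force: 95.8
```

Request:
{"fn": "drive_tool", "kwargs": {"commands": [0, 0, -1, 0, 0, 0, -1, 0, 0, 0, 0, 0]}}

```text
t: 25.53
eef_pos: [0.5336, -0.2686, 0.086]
ee_rot: [1.0, 0.012, 0.0, 0.0]
force: [-9.5, 7.7, 24.3]
gripper_width: 0.576
grip_force: 97.6
```

Hard stop, so the housing is on the deck at the expected height. I relieve the load, release and withdraw.

Request:
{"fn": "drive_tool", "kwargs": {"commands": [0, 0, 2.5, 0, 0, 0, 0, 0]}}

```text
t: 25.7
eef_pos: [0.5335, -0.2686, 0.0861]
ee_rot: [1.0, 0.012, 0.0, 0.0]
force: [-3.0, 2.3, 9.6]
gripper_width: 0.575
grip_force: 96.2
```

Request:
{"fn": "drive_tool", "kwargs": {"commands": [0, 0, 0, 0, 0, 0, 0, 0, 0, 0, 0, 0, 0, 0, 0, 0, 0, 0, 0, 0, 0, 0, 0, 0, 0, 0, 0, 0, 0, 0, 0, 0, 0, 0, 0, 0, 0, 0, 0, 0], "hand": 1}}

```text
t: 26.53
eef_pos: [0.5334, -0.2686, 0.0858]
ee_rot: [1.0, 0.012, 0.0, -0.0]
force: [-0.3, -0.8, 0.6]
gripper_width: 1.004
grip_force: 0.0
```

Request:
{"fn": "drive_tool", "kwargs": {"commands": [0, 0, 5, 0, 0, 0, 10, 0, 0, 0, 10, 0, 0, 0, 10, 0, 0, 0, 10, 0, 0, 0, 12, 0, 0, 0, 12, 0, 0, 0, 12, 0, 0, 0, 12, 0, 0, 0, 12, 0, 0, 0, 12, 0, 0, 8, 0, 0, 0, 15, 0, 0, 0, 15, 0, 0, 0, 15, 0, 0, 0, 15, 0, 0, 0, 15, 0, 0, 0, 15, 0, 0, 0, 15, 0, 0, 0, 0, 0, 0]}}

```text
t: 28.2
eef_pos: [0.5335, -0.1525, 0.2029]
ee_rot: [1.0, 0.013, -0.0, -0.0]
force: [-0.1, 0.5, 0.6]
gripper_width: 0.999
grip_force: 0.0
```

```bash
python3 - <<'E'
from fit import *
st()
fr=[]
for n in("side","top"):
    c=env.camera(n); u=proj(c,[.535,-.269,.1])[0].astype(int)
    fr.append(cv2.resize(c["frame"][u[1]-35:u[1]+35,u[0]-35:u[0]+35],(390,390),interpolation=cv2.INTER_CUBIC))
    m=cv2.morphologyEx(hsvmask(c,*RED,[.535,-.269,.12],25),cv2.MORPH_CLOSE,np.ones((7,7)))
    if m.sum()>50: print(n,m.sum(),fit([c],[m],[box(0,0,.03,.025,.112,.126)],[.536,-.268,.02,0],False),fit([c],[m],[box(0,0,.03,.025,.120,.134)],[.536,-.268,.02,0],False))
    for q in("grey_pack_a","carton","tape_measure"):
        for d in env.landmark_of(q,n)[:2]: print(n,q,np.round(d["point"],3),round(d["score"],2))
cv2.imwrite("pics/f.png",np.hstack(fr))
E
```

```text
t 28.20 [ 0.5335 -0.1525  0.2029] yang -88.49 deg F [-0.1  0.5  0.6] w 0.999 g 0.0 [-0.49  0.4   1.45  0.    1.29  1.05]
side 146.0 (array([ 0.5367887 , -0.26397388,  0.06977684]), np.float64(1.0954623222351074)) (array([ 0.53524993, -0.25394753,  0.05368619]), np.float64(1.125))
side grey_pack_a [0.548 0.335 0.007] 0.56
side carton [ 0.751 -0.108  0.002] 0.93
side tape_measure [ 0.779  0.108 -0.002] 0.72
top 73.0 (array([ 0.51832235, -0.27150954,  0.51447441]), np.float64(6.62243127822876)) (array([ 0.5216498 , -0.28805412,  0.39566408]), np.float64(6.75941801071167))
top grey_pack_a [0.571 0.269 0.011] 0.64
top grey_pack_a [0.785 0.113 0.001] 0.62
top carton [ 0.75  -0.105 -0.002] 0.57
top tape_measure [0.784 0.11  0.001] 0.62
```

View pics/f.png

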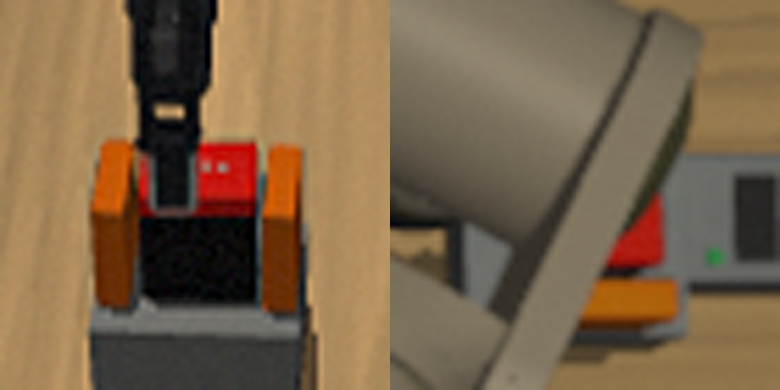

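The side crop shows the housing's lower edge on the deck at (200,300), centred between the cheeks, with its red top just above their tops. The gripper is clear and the carton, tape measure and white packs read unchanged. I hand it in.

```bash
python3 -c "
from bench import env
print(env.close_job())"
```

```text
the job is handed in; nothing more can be done
None
```

I handed the job in at about 28 s of the 64 s allowed (no verdict was returned): the red-topped pack stood released on the mat, was regripped by its y faces, and was pressed to a hard stop in the small charger with its housing on the deck; the carton, tape measure and the white packs the networks reported had not moved.

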